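# Put the microscope kit away after the lesson

## Robot

A 6-joint arm with a two-finger parallel gripper is mounted at the origin on the work surface. World frame = base frame: x ahead of the robot, y to its left, z up, the work surface at z = 0. Lengths are in m, angles in degrees, forces in N, time in s.
With the tool pointing down it reaches from about 0.3 to 0.75 m from the base axis. Payload 8.5 kg.
Tool frame: the origin (TCP) lies between the finger pads; the fingertips stand 22 mm ahead of it and the grasp point (between the pads) lies 3 mm ahead of it (env.nose_length is the distance from the TCP to the fingertips, in m); z points along the fingers, x is the direction in which the jaws open and shut, and the axes are right-handed (so a half turn about z gives the same grasp; the last joint's range is limited). The gripper opens to 85 mm and grips with 20 to 120 N. Pads are 22 mm wide; open, the fingers measure 114 mm over their backs; the gripper's body (76 mm by 85 mm) begins 54 mm behind the grasp point. The pads swing forward as they close: fully open they stand 13 mm farther back than shut.
Start: joints at [-79.658, 21.807, 74.336, -0, 83.858, -12.336], TCP at [0.212, -0.507, 0.253] pointing down, gripper open.
Joint ranges: [-178.18, 178.18], [-50.72, 133.34], [12.68, 142.11], [-81.47, 261.47], [9.98, 163.14], [-165.26, 165.26]. Speed limits (degrees/s): [136.94, 136.94, 180, 180, 180, 180].

## Interface

Orientations are given as a 3x3 rotation matrix whose columns are the frame's x, y, z axes.
In Python, from rig import env gives the robot as it stands.
- The arm moves only by the tool arm_command, never from a script. Its argument "steps" is a list of rows, each an object with "delta_pos": the shift along the world's x, y, z in mm, a list of three; "dr": the turn, a rotation vector about the world's x, y, z in degrees, a list of three. In form: [{"delta_pos": [dx, dy, dz], "dr": [wx, wy, wz]}, ...]. A call has 1 to 20 rows; each row shifts and turns the commanded pose from where the row before left it; what a row does not reach is not made up. A row lasts 1/10 s, in which the tool goes at most 50 mm and 8.59 degrees, less where a joint would pass 70% of its speed; a pose out of reach is approached as far as the arm can. A call with a gripper value outside its range is refused whole. "grip" is the opening, from 0 (shut) to 1 (fully open), set as the call begins (left out, the last holds). The fingers move at their own pace and stop on an object; "squeeze" is the grip in N (left out, the last holds). Time passes only in rows, so rows that do not move let the fingers close. It gives the time, the measured TCP pose, the force and the opening at its end, in the units of the state.
- env.observe(): the state, without advancing time (a new reading comes with each control period).
- env.get_image(name): name is "side" or "top"; returns the picture (384x512x3 uint8, blue, green, red); there is no depth.
- env.get_calibration(name): a dict with "fx", "fy", "cx", "cy" (pixels), "view" (4x4, takes a point from world to camera coordinates). Camera axes: x right, y up, looking along -z (the intrinsics and any distortion apply to the point x, -y, -z); pixel columns grow to the right and rows downward; lengths in m; the calibration is good to about 2 mm. A picture is of the moment at which its call begins. get_calibration takes no time and is no camera call.
- env.close_job(): hands the job in, once; it reports no verdict.
The state is a dict: "time_s": time; "q": joint angles; "qvel": joint speeds; "joint_efforts": joint torques, N m; "position": TCP position; "tool_rot": TCP orientation; "ft_force": force on the tool from outside, world axes, zero at the start; "wrist_torque": the same for the moment, N m; "grip_width": finger opening in m.
Only numpy, scipy, OpenCV 4.12 (cv2) and the standard library are available. Lean on these libraries where they do the work, as an engineer would, in place of code of your own. Each camera call takes 0.05 s, during which the arm holds its last target. There are 200 camera calls.

## Task

The biology lesson is over, so put the microscope kit away. Swing the lid of the grey case up until it stands open by itself, past upright, stand the two eyepieces in it the same way up as now, one in the middle of each compartment, and then shut the lid fully. Stack all the specimen plaques, before or after, in one neat pile on the sloping rack: flat on one another, in the middle of its width, long side running down the slope and lower ends against the backstop; leave the eraser and pencil case alone.

Things in the scene. Friction and masses are not known exactly. Their poses are not given: they have to be found in the camera images.
- case_in (a point): Mid inner floor of a fixed grey clamshell case, 130 (x) by 160 (y) mm, 58 high shut (lower shell 32, lid 26), left or right on the bench. Floor 5 mm above the bench. x points from its front (robot side) to its hinge, y across, z up. Inside 120 by 150 mm; a low divider along x at y = 0 (4 mm thick, 12 high) makes two compartments, centres y = +38 and -38 mm. Headroom when shut 49 mm.
- lid (a joint): Lid angle, rad: 0 shut, grows as it swings up and back, stops at 1.9. Starts shut or slightly ajar. The hinge is stiff by friction (0.14 N m, 1 to 2 N at the tab): the lid stays at any angle it is left at.
- lid_hinge (a point): Middle of the hinge axis, on the upper back rim of the lower shell, 32 mm above the bench; axes as the case: the hinge runs along y, and an opening lid's front edge goes up, then over to +x. Does not move with the lid.
- lid_tab (a point): Black tab in the middle of the lid's front edge, for lifting it: 24 mm wide (y), 8 mm thick (z), sticking 34 mm out of the front face. This point lies in it, 23 mm out from the face; with the lid shut it is 153 mm in front of the hinge axis and 6 mm above it. Moves and turns with the lid (x towards the hinge, z out of the lid's top).
- deck: Sloping plywood shelf of a fixed rack, across the bench from the case. Surface 120 mm wide (y), falling 0.35 rad away from the robot to a backstop 52 mm high. Origin: on the surface at the foot of the backstop, mid-width, 24 mm above the bench. x down the slope (surface from x = -124 mm to 0; upper end 67 mm high), y across, z square to it. Plaques stay where put and do not slide down.
- eyepiece1_c (a point): Microscope eyepiece standing on its black eye cup: cup 40 mm diameter and 20 mm high, above it a bare metal barrel 30 mm diameter and 24 mm high; 44 mm in all, 50 to 100 g. This point is on its axis half-way up (22 mm above what it stands on); z along the axis towards the barrel end, up now.
- eyepiece2_c (a point): Microscope eyepiece standing on its black eye cup: cup 40 mm diameter and 20 mm high, above it a bare metal barrel 30 mm diameter and 24 mm high; 44 mm in all, 50 to 100 g. This point is on its axis half-way up (22 mm above what it stands on); z along the axis towards the barrel end, up now.
- plaque1_c (a point): Specimen plaque, a flat white plastic slab 80 mm (x) by 50 mm (y) by 12 mm thick (z), 50 to 100 g, with a long leaf shape on its upper face; lies flat on the bench at first. This point is its centre, 6 mm above what it lies on. May be absent (then no pose is given).
- plaque2_c (a point): Specimen plaque, a flat white plastic slab 80 mm (x) by 50 mm (y) by 12 mm thick (z), 50 to 100 g, with a beetle shape on its upper face; lies flat on the bench at first. This point is its centre, 6 mm above what it lies on. May be absent (then no pose is given).
- plaque3_c (a point): Specimen plaque, a flat white plastic slab 80 mm (x) by 50 mm (y) by 12 mm thick (z), 50 to 100 g, with a pale shell shape on its upper face; lies flat on the bench at first. This point is its centre, 6 mm above what it lies on. May be absent (then no pose is given).
- plaque4_c (a point): Specimen plaque, a flat white plastic slab 80 mm (x) by 50 mm (y) by 12 mm thick (z), 50 to 100 g, with a seed row on its upper face; lies flat on the bench at first. This point is its centre, 6 mm above what it lies on. May be absent (then no pose is given).
- eraser: Bystander: small white and blue eraser, 45 by 20 by 12 mm, lying near the robot; origin under its centre.
- pencilcase: Bystander: grey pencil case, 75 by 200 by 50 mm, on the bench beyond the plaques; origin under its centre.
Things that resemble listed ones, but are neither listed nor needed, are in the scene too. Leave any orange or yellow look-alike of the part that bears plaque4_c alone.

How it is judged:
By the outcome, as a careful person would: the job done as asked, in the order asked, and still so for the second after the job is handed in, with the robot touching nothing.
Of plaque1, plaque2, plaque3, plaque4 only 2 to 4 are there at a start; the rules pass over those that are not, and their reading is None.
At some moment in a run one of plaque1, plaque2, plaque3, plaque4 may be knocked a few centimetres aside while the robot is not near it.
It also fails if it takes over 210 s, if anything falls off the work surface, if the arm or the gripper's body presses on something with over 40 N, if the wrist force passes 120 N, or if a joint passes its speed limit or range.

## Working session

There is one attempt and no reset: what is moved stays moved. The work goes in short steps, Python scripts to look and compute and a tool call to move; the robot and the scene stay as the last step left them, time stands still between calls to the robot, and variables do not carry over. Pictures are saved under pics/ and viewed, about 12 in all and at most 16, crops included, and the job is handed in when it is done.

Besides the shell and the picture viewer there is one more tool, called after ">>>" as name([rows], argument=value, ...), one row to a line, values as JSON. arm_command: Moves the arm, as the interface text tells. Its arguments: {"type":"object","properties":{"steps":{"type":"array"},"grip":{"type":"number"},"squeeze":{"type":"number"}},"required":["steps"]}

```bash
mkdir -p pics; ls
python3 - <<'E'
from rig import env
import cv2,json
for n in("top","side"):
    im=env.get_image(n); cv2.imwrite(f"pics/{n}0.png",im)
    c=env.get_calibration(n); print(n,{k:(v.tolist() if hasattr(v,'tolist') else v) for k,v in c.items()})
s=env.observe();print(s['time_s'],s['position'],s['tool_rot'],s['grip_width'])
E
```

```text
pics
top {'fx': 485.03477658413135, 'fy': 485.03477658413135, 'cx': 264.4804046908258, 'cy': 182.7894239586283, 'view': [[-0.0011008684855314899, -0.9999221605148687, 0.012428233979723232, -0.008667565419411416], [0.9844746527396832, 0.001097753826879759, 0.17552336895586293, -0.5838476088561265], [-0.17552334944860756, 0.012428509476713381, 0.9843968132569961, -0.916749258918672], [0.0, 0.0, 0.0, 1.0]]}
side {'fx': 423.82658502175076, 'fy': 423.82658502175076, 'cx': 258.2783932991698, 'cy': 196.49782420532043, 'view': [[-0.9965830237910739, -0.08128918939024299, -0.014640504763051532, 0.5928412544830675], [0.033265273018204256, -0.5572512370706457, 0.8296773351094142, -0.07382217996532128], [-0.0756022374170504, 0.826355327006193, 0.5580512299296756, -0.9381849904733155], [0.0, 0.0, 0.0, 1.0]]}
0.1 [ 0.21200329 -0.50724083  0.25277565] [[ 3.85565861e-01 -9.22680279e-01 -2.63745002e-04]
 [-9.22679412e-01 -3.85565868e-01  1.28977043e-03]
 [-1.29173681e-03 -2.53939363e-04 -9.99999133e-01]] 0.08541199913351338
```

View pics/top0.png

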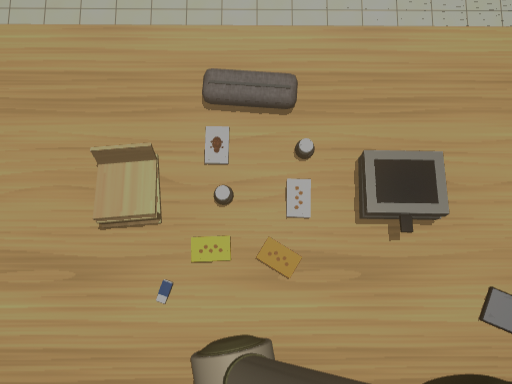

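View pics/side0.png

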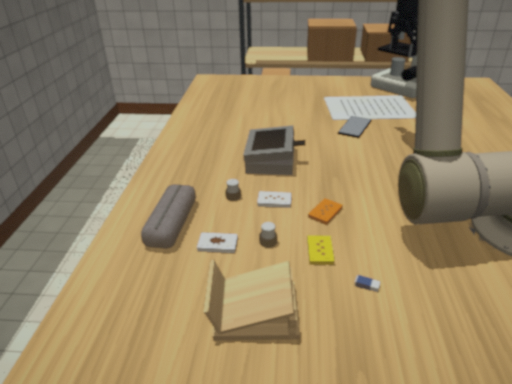

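The top view shows the case on the right (lid tab at 406,223), the rack on the left (127,188) and the eyepieces at (223,194) and (305,148). The white plaques are beetle (217,145) and seeds (299,198). The yellow and orange look-alikes are at (210,249) and (279,257).

```bash
cat > h.py <<'E'
from rig import env
import cv2, numpy as np
from scipy.optimize import least_squares
C={n:env.get_calibration(n) for n in("top","side")}
def ray(n,u,v):
    c=C[n];V=np.array(c["view"]);d=np.array([(u-c["cx"])/c["fx"],-(v-c["cy"])/c["fy"],-1.])
    return -V[:3,:3].T@V[:3,3],V[:3,:3].T@d
def onz(n,p,z):
    o,d=ray(n,*p);return o+d*(z-o[2])/d[2]
def proj(n,P):
    c=C[n];V=np.array(c["view"]);q=V[:3,:3]@P+V[:3,3]
    return np.array([c["cx"]-c["fx"]*q[0]/q[2],c["cy"]+c["fy"]*q[1]/q[2]])
def tri(pt,ps):
    (o1,d1),(o2,d2)=ray("top",*pt),ray("side",*ps)
    t=np.linalg.lstsq(np.c_[d1,-d2],o2-o1,rcond=None)[0]
    a,b=o1+d1*t[0],o2+d2*t[1];return (a+b)/2,np.linalg.norm(a-b)
def blobs(im,lo,hi,roi,amin=40):
    x0,y0,x1,y1=roi;h=cv2.cvtColor(im,cv2.COLOR_BGR2HSV)
    m=np.zeros(h.shape[:2],np.uint8);m[y0:y1,x0:x1]=cv2.inRange(h,lo,hi)[y0:y1,x0:x1]
    cs,_=cv2.findContours(m,cv2.RETR_EXTERNAL,cv2.CHAIN_APPROX_NONE)
    return sorted([c for c in cs if cv2.contourArea(c)>amin],key=cv2.contourArea,reverse=True)
def cen(c):
    M=cv2.moments(c);return M["m10"]/M["m00"],M["m01"]/M["m00"]
def rect(n,c,z):   # contour cast to plane -> centre, sizes, long-axis angle (mm, deg)
    P=np.array([onz(n,p[0],z)[:2] for p in c],np.float32)*1000
    (cx,cy),(w,h),a=cv2.minAreaRect(P)
    if w<h: w,h,a=h,w,a+90
    return np.round([cx,cy,w,h,(a+90)%180-90],1)
E
python3 - <<'E'
from h import *
T=cv2.imread("pics/top0.png");S=cv2.imread("pics/side0.png")
W=((0,0,150),(179,60,255))
for roi in((195,115,240,175),(280,172,320,225),(210,175,240,210),(290,130,320,165)):
    for c in blobs(T,*W,roi)[:1]: print("top",np.round(cen(c),1),cv2.contourArea(c),rect("top",c,.012))
for roi in((190,225,245,258),(250,185,300,212),(255,220,282,240),(222,176,245,192)):
    for c in blobs(S,*W,roi)[:1]: print("side",np.round(cen(c),1),cv2.contourArea(c),rect("side",c,.012))
a=cv2.resize(T[125:240,80:180],None,fx=4,fy=4,interpolation=2);b=cv2.resize(T[140:240,345:455],None,fx=4,fy=4,interpolation=2)
o=np.zeros((460,840,3),np.uint8);o[:460,:400]=a;o[:400,400:840]=b
cv2.imwrite("pics/c1.png",o[:, :800])
a=cv2.resize(S[255:345,200:305],None,fx=4,fy=4,interpolation=2);b=cv2.resize(S[115:185,235:310],None,fx=5,fy=5,interpolation=2)
o=np.zeros((360,795,3),np.uint8);o[:,:420]=a;o[:350,420:795]=b
cv2.imwrite("pics/c2.png",o)
E
```

```text
top [216.4 143.8] 793.5 [6.741e+02 9.210e+01 7.820e+01 4.880e+01 2.000e-01]
top [298.5 197.2] 843.5 [561.2 -79.4  79.2  48.   -1. ]
top [222.  191.9] 126.0 [571.5  78.8  26.7  26.4  45.7]
top [306.  144.3] 117.0 [673.3 -96.   27.7  27.1 -44.7]
side [217.2 240.5] 582.0 [6.75e+02 9.35e+01 8.32e+01 5.48e+01 3.00e-01]
side [274.1 197.4] 389.0 [562.  -77.9  83.1  55.7  -1.1]
side [267.7 225.8] 83.0 [571.   37.2  29.1  28.9   3.6]
side [232.2 181.5] 48.5 [ 674.  -144.5   29.4   24.6    3.3]
```

View pics/c1.png

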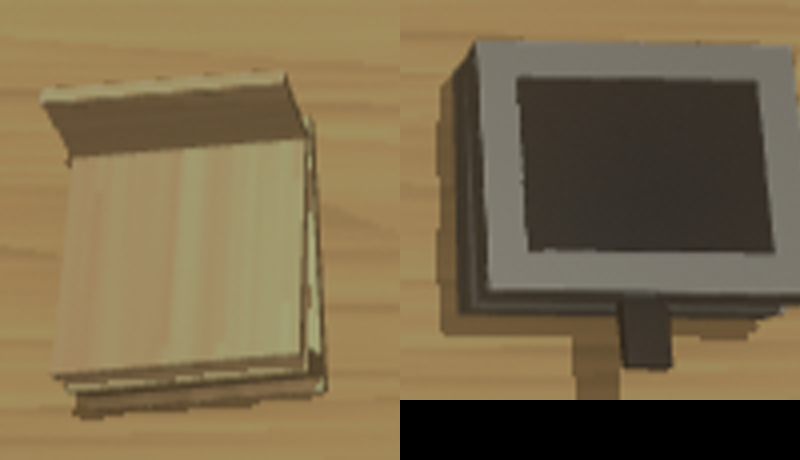

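View pics/c2.png

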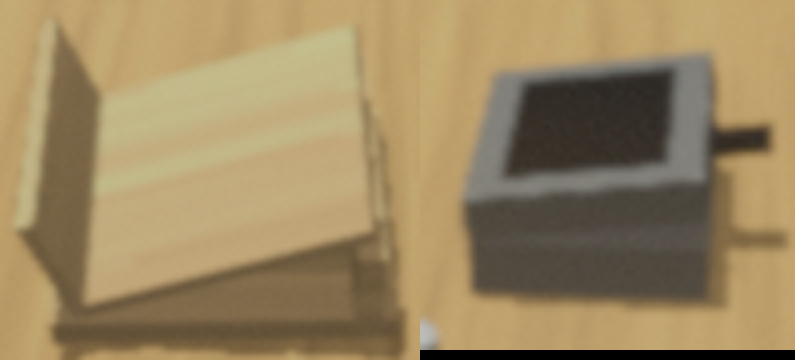

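The crops give clear corners of the deck, the lid and its panel, and the tab. The lid looks slightly ajar. I'll triangulate these corners.

Run:
```python
from h import *
t1=lambda X,Y:((X+.5)/4-.5+80,(Y+.5)/4-.5+125)
t2=lambda X,Y:((X-400+.5)/4-.5+345,(Y+.5)/4-.5+140)
s1=lambda X,Y:((X+.5)/4-.5+200,(Y+.5)/4-.5+255)
s2=lambda X,Y:((X-420+.5)/5-.5+235,(Y+.5)/5-.5+115)
def show(n,a,b):
    p,e=tri(a,b);print(n,np.round(p*1000,1),round(e*1000,1));return p
print("deck")
f1=show("foot+y",t1(70,158),s1(85,305));f2=show("foot-y",t1(304,139),s1(101,97))
u1=show("up+y",t1(55,377),s1(373,233));u2=show("up-y",t1(301,357),s1(353,26))
print("lid")
for n,a,b in(("b+y",(472,42),(467,201)),("f+y",(488,291),(708,183)),("P b+y",(517,77),(505,178)),("P b-y",(757,82),(525,83)),("P f-y",(774,252),(675,68)),("P f+y",(528,250),(665,163)),("tab tip mid",(648,368),(771,128))): show(n,t2(*a),s2(*b))
print("eyes")
show("e1",(222,191.9),(267.7,225.8));show("e2",(306,144.3),(232.2,181.5))
print("plaques");show("b",(216.4,143.8),(217.2,240.5));show("s",(298.5,197.2),(274.1,197.4))
T=cv2.imread("pics/top0.png")
print("tab face centre, tip on top img", onz("top",t2(646,300),.04)*1000,onz("top",t2(648,369),.04)*1000)
```

```text
deck
foot+y [628.1 335.8  23.6] 1.1
foot-y [639.  216.3  22.1] 1.7
up+y [511.4 323.5  62.2] 1.8
up-y [521.6 204.6  63.1] 2.9
lid
b+y [ 649.3 -206.2   58. ] 0.8
f+y [ 521.9 -206.3   72.3] 0.5
P b+y [ 630.8 -227.4   61.1] 0.5
P b-y [ 629.6 -348.4   59.9] 1.3
P f-y [ 542.1 -346.8   72.2] 1.5
P f+y [ 543.5 -226.6   72.6] 2.6
tab tip mid [ 486.7 -284.1   66.2] 2.5
eyes
e1 [567.4  76.4  42.9] 1.3
e2 [665.8 -93.8  43.6] 0.9
plaques
b [675.1  92.2  10.2] 0.7
s [561.6 -79.8  10.1] 1.3
tab face centre, tip on top img [ 521.41038046 -292.77548315   40.        ] [ 486.90016186 -291.96183276   40.        ]
```

The rack foot is at about (633.5, 276, 23), yaw 5.5°. The case hinge is at about (646.5, -287, 32), yaw ~0, with the lid ajar at about 0.13 rad. I'll go to the tab first.

>>> arm_command([
  {"delta_pos": [28, 22, -13], "dr": [0, 0, -2.27]},
  {"delta_pos": [28, 22, -13], "dr": [0, 0, -2.27]},
  {"delta_pos": [28, 22, -13], "dr": [0, 0, -2.27]},
  {"delta_pos": [28, 22, -13], "dr": [0, 0, -2.27]},
  {"delta_pos": [28, 22, -13], "dr": [0, 0, -2.27]},
  {"delta_pos": [28, 22, -13], "dr": [0, 0, -2.27]},
  {"delta_pos": [28, 22, -13], "dr": [0, 0, -2.27]},
  {"delta_pos": [28, 22, -13], "dr": [0, 0, -2.27]},
  {"delta_pos": [28, 22, -13], "dr": [0, 0, -2.27]},
  {"delta_pos": [28, 22, -13], "dr": [0, 0, -2.27]},
  {"delta_pos": [0, 0, 0], "dr": [0, 0, 0]},
  {"delta_pos": [0, 0, 0], "dr": [0, 0, 0]},
], grip=0.6, squeeze=30)

```text
time_s: 1.3
position: [0.4922, -0.287, 0.1228]
tool_rot: [[0.001, -1.0, -0.001], [-1.0, -0.001, 0.001], [-0.001, 0.001, -1.0]]
ft_force: [-0.6, -0.2, 0.1]
grip_width: 0.051
```

Run:
```python
from h import *
T=env.get_image("top");S=env.get_image("side")
p=proj("top",np.array([.492,-.287,.1]));q=proj("side",np.array([.492,-.287,.1]));print(p,q)
o=np.zeros((400,800,3),np.uint8)
for i,(im,c) in enumerate(((T,p),(S,q))):
    x,y=int(c[0])-50,int(c[1])-50;o[:,400*i:400*i+400]=cv2.resize(im[y:y+100,x:x+100],(400,400),interpolation=2)
cv2.imwrite("pics/c3.png",o)
```

```text
[413.48404468 226.71370486] [303.85396295 128.55192738]
```

View pics/c3.png

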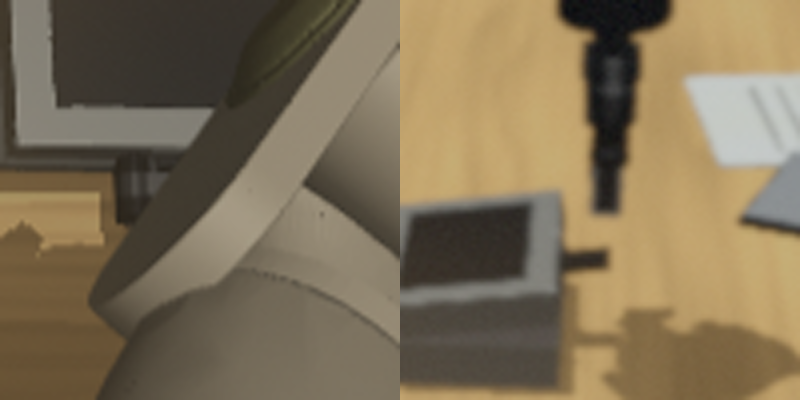

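The side view shows the fingertips above the tab's outer end, and the tab runs about 5 mm further towards +x. I'll shift +5 mm, descend and grip.

>>> arm_command([
  {"delta_pos": [5, 0, -15], "dr": [0, 0, 0]},
  {"delta_pos": [0, 0, -15], "dr": [0, 0, 0]},
  {"delta_pos": [0, 0, -15], "dr": [0, 0, 0]},
  {"delta_pos": [0, 0, -13], "dr": [0, 0, 0]},
  {"delta_pos": [0, 0, 0], "dr": [0, 0, 0]},
  {"delta_pos": [0, 0, 0], "dr": [0, 0, 0]},
])

```text
time_s: 2.0
position: [0.497, -0.2878, 0.0653]
tool_rot: [[-0.001, -1.0, -0.0], [-1.0, 0.001, 0.0], [-0.0, 0.0, -1.0]]
ft_force: [-0.3, 0.2, -0.5]
grip_width: 0.0513
```

>>> arm_command([
  {"delta_pos": [0, 0, 0], "dr": [0, 0, 0]},
  {"delta_pos": [0, 0, 0], "dr": [0, 0, 0]},
  {"delta_pos": [0, 0, 0], "dr": [0, 0, 0]},
  {"delta_pos": [0, 0, 0], "dr": [0, 0, 0]},
  {"delta_pos": [0, 0, 0], "dr": [0, 0, 0]},
  {"delta_pos": [0, 0, 0], "dr": [0, 0, 0]},
], grip=0, squeeze=30)

```text
time_s: 2.6
position: [0.497, -0.2853, 0.0654]
tool_rot: [[-0.001, -1.0, -0.0], [-1.0, 0.001, 0.004], [-0.004, 0.0, -1.0]]
ft_force: [2.0, 10.3, -0.3]
grip_width: 0.0232
```

>>> arm_command([
  {"delta_pos": [0, 3, 0], "dr": [0, 0, 0]},
  {"delta_pos": [2.9, 0, 13.2], "dr": [0, 0, 0]},
  {"delta_pos": [3.9, 0, 12.6], "dr": [0, 0, 0]},
  {"delta_pos": [5.1, 0, 12.2], "dr": [0, 0, 0]},
  {"delta_pos": [6.1, 0, 11.8], "dr": [0, 0, 0]},
  {"delta_pos": [0, 0, 0], "dr": [0, 0, 0]},
  {"delta_pos": [0, 0, 0], "dr": [0, 0, 0]},
])

```text
time_s: 3.3
position: [0.5151, -0.2851, 0.1154]
tool_rot: [[-0.001, -1.0, 0.001], [-1.0, 0.001, -0.002], [0.002, -0.001, -1.0]]
ft_force: [0.5, -4.3, 0.1]
grip_width: 0.023
```

Forces are small, so I'll continue the arc.

>>> arm_command([
  {"delta_pos": [7.1, -1, 11.1], "dr": [0, 0, 0]},
  {"delta_pos": [8.1, 0, 10.5], "dr": [0, 0, 0]},
  {"delta_pos": [8.9, 0, 9.8], "dr": [0, 0, 0]},
  {"delta_pos": [9.8, 0, 8.9], "dr": [0, 0, 0]},
  {"delta_pos": [10.5, 0, 8.1], "dr": [0, 0, 0]},
  {"delta_pos": [11.1, 0, 7.1], "dr": [0, 0, 0]},
  {"delta_pos": [0, 0, 0], "dr": [0, 0, 0]},
  {"delta_pos": [0, 0, 0], "dr": [0, 0, 0]},
])

```text
time_s: 4.1
position: [0.5701, -0.2859, 0.1701]
tool_rot: [[-0.001, -1.0, -0.0], [-1.0, 0.001, -0.001], [0.001, 0.0, -1.0]]
ft_force: [-0.0, -4.0, -1.4]
grip_width: 0.0235
```

>>> arm_command([
  {"delta_pos": [11.8, 0, 6.1], "dr": [0, 0, 0]},
  {"delta_pos": [12.2, 0, 5.1], "dr": [0, 0, 0]},
  {"delta_pos": [12.6, 0, 3.9], "dr": [0, 0, 0]},
  {"delta_pos": [13, 0, 2.9], "dr": [0, 0, 0]},
  {"delta_pos": [13.1, 0, 1.7], "dr": [0, 0, 0]},
  {"delta_pos": [13.2, 0, 0.6], "dr": [0, 0, 0]},
  {"delta_pos": [13.2, 0, -0.6], "dr": [0, 0, 0]},
  {"delta_pos": [13.1, 0, -1.7], "dr": [0, 0, 0]},
  {"delta_pos": [13, 0, -2.9], "dr": [0, 0, 0]},
  {"delta_pos": [0, 0, 0], "dr": [0, 0, 0]},
  {"delta_pos": [0, 0, 0], "dr": [0, 0, 0]},
])

```text
time_s: 5.2
position: [0.6857, -0.2875, 0.1865]
tool_rot: [[-0.002, -1.0, 0.002], [-1.0, 0.002, -0.004], [0.004, -0.002, -1.0]]
ft_force: [1.3, -9.0, 4.6]
grip_width: 0.0234
```

Run:
```python
from h import *
T=env.get_image("top");S=env.get_image("side")
p=proj("top",np.array([.6,-.28,.1]));q=proj("side",np.array([.64,-.287,.1]))
o=np.zeros((400,800,3),np.uint8)
for i,(im,c) in enumerate(((T,p),(S,q))):
    x,y=int(min(c[0],452))-60,int(c[1])-60;o[:,400*i:400*i+400]=cv2.resize(im[y:y+120,x:x+120],(400,400),interpolation=2)
cv2.imwrite("pics/c4.png",o)
```

```text
(no output)
```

View pics/c4.png

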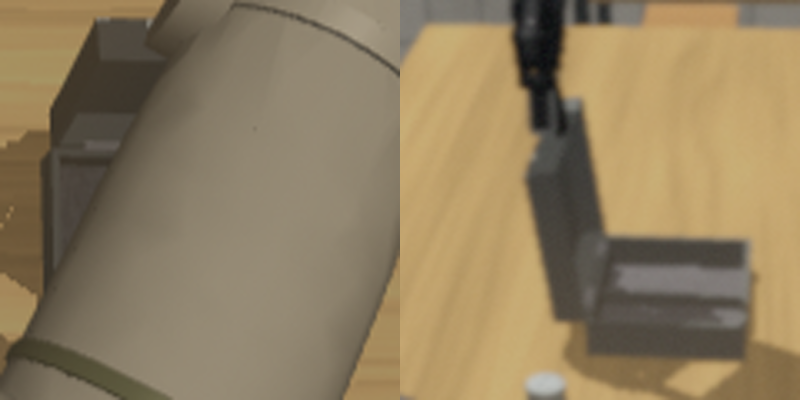

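The lid leans back past upright (side view: lid from (555,320) up to (570,100), leaning left, away from the robot). I'll release it and go to eyepiece 2.

>>> arm_command([
  {"delta_pos": [0, 0, 0], "dr": [0, 0, 0]},
  {"delta_pos": [0, 0, 0], "dr": [0, 0, 0]},
  {"delta_pos": [0, 0, 0], "dr": [0, 0, 0]},
  {"delta_pos": [0, 0, 25], "dr": [0, 0, 0]},
  {"delta_pos": [0, 0, 35], "dr": [0, 0, 0]},
  {"delta_pos": [-30, 5, 20], "dr": [0, 0, 8]},
  {"delta_pos": [-30, 20, 0], "dr": [0, 0, 8]},
  {"delta_pos": [0, 30, 0], "dr": [0, 0, 8]},
  {"delta_pos": [0, 30, 0], "dr": [0, 0, 8]},
  {"delta_pos": [0, 30, 0], "dr": [0, 0, 8]},
  {"delta_pos": [0, 30, -10], "dr": [0, 0, 8]},
  {"delta_pos": [10, 30, -30], "dr": [0, 0, 8]},
  {"delta_pos": [10, 20, -40], "dr": [0, 0, 8]},
  {"delta_pos": [10, 0, -40], "dr": [0, 0, 8]},
  {"delta_pos": [10, 0, -20], "dr": [0, 0, 8]},
  {"delta_pos": [0, 0, 0], "dr": [0, 0, 8]},
  {"delta_pos": [0, 0, 0], "dr": [0, 0, 2]},
  {"delta_pos": [0, 0, 0], "dr": [0, 0, 0]},
], grip=0.6)

```text
time_s: 7.1
position: [0.6656, -0.09, 0.1253]
tool_rot: [[1.0, 0.0, -0.001], [0.0, -1.0, 0.001], [-0.001, -0.001, -1.0]]
ft_force: [0.0, -0.1, 0.4]
grip_width: 0.0514
```

>>> arm_command([
  {"delta_pos": [0, -4, -30], "dr": [0, 0, 0]},
  {"delta_pos": [0, 0, -30], "dr": [0, 0, 0]},
  {"delta_pos": [0, 0, -20], "dr": [0, 0, 0]},
  {"delta_pos": [0, 0, 0], "dr": [0, 0, 0]},
  {"delta_pos": [0, 0, 0], "dr": [0, 0, 0]},
])

```text
time_s: 7.6
position: [0.666, -0.0945, 0.0464]
tool_rot: [[1.0, -0.001, 0.001], [-0.001, -1.0, -0.0], [0.001, 0.0, -1.0]]
ft_force: [0.0, -0.1, 0.2]
grip_width: 0.0512
```

>>> arm_command([
  {"delta_pos": [0, 0, 0], "dr": [0, 0, 0]},
  {"delta_pos": [0, 0, 0], "dr": [0, 0, 0]},
  {"delta_pos": [0, 0, 0], "dr": [0, 0, 0]},
  {"delta_pos": [0, 0, 0], "dr": [0, 0, 0]},
  {"delta_pos": [0, 0, 0], "dr": [0, 0, 0]},
], grip=0.2)

```text
time_s: 8.1
position: [0.6665, -0.0946, 0.0475]
tool_rot: [[1.0, -0.001, 0.003], [-0.0, -1.0, -0.001], [0.003, 0.001, -1.0]]
ft_force: [-0.4, -0.6, 6.4]
grip_width: 0.0289
```

>>> arm_command([
  {"delta_pos": [0, 0, 5], "dr": [0, 0, 0]},
  {"delta_pos": [0, 0, 20], "dr": [0, 0, 0]},
  {"delta_pos": [0, 0, 35], "dr": [0, 0, 0]},
  {"delta_pos": [0, 0, 40], "dr": [0, 0, 0]},
  {"delta_pos": [0, 0, 0], "dr": [0, 0, 0]},
], squeeze=40)

```text
time_s: 8.6
position: [0.6677, -0.095, 0.1522]
tool_rot: [[1.0, -0.0, 0.01], [-0.0, -1.0, -0.003], [0.01, 0.003, -1.0]]
ft_force: [1.1, 0.2, 0.1]
grip_width: 0.0289
```

Run:
```python
from h import *
T=env.get_image("top");S=env.get_image("side");cv2.imwrite("pics/t5.png",T)
p=np.array([430,160]);q=proj("side",np.array([.66,-.15,.1]))
o=np.zeros((400,800,3),np.uint8)
for i,(im,c) in enumerate(((T,p),(S,q))):
    x,y=int(c[0])-80,int(c[1])-80;o[:,400*i:400*i+400]=cv2.resize(im[y:y+160,x:x+160],(400,400),interpolation=2)
cv2.imwrite("pics/c5.png",o);print(q)
s=env.observe();print(s['position'],s['ft_force'])
```

```text
[236.54027013 150.47761165]
[ 0.6657805  -0.09443143  0.14664386] [ 0.01035957  0.17323133 -1.94427887]
```

View pics/c5.png

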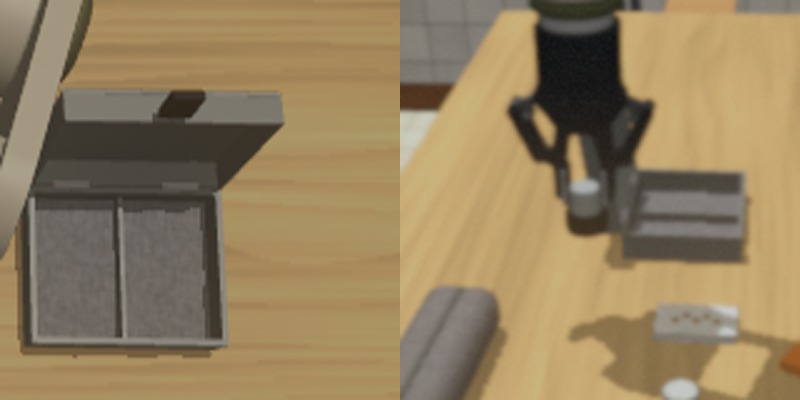

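The eyepiece is held upright. The open case is clearly visible: divider in the crop from (119,200) to (123,340), rim front corners at (22,348) and (227,346). I'll measure it.

Run:
```python
from h import *
t=lambda X,Y:((X+.5)/2.5-.5+350,(Y+.5)/2.5-.5+80)
for n,p,z in(("div b",(119.5,200),.017),("div f",(124,338),.017),("rim fl",(23,345),.032),("rim fr",(227,344),.032),("rim br",(221,192),.032),("innerF l",(34,339),.032),("innerF r",(209,339),.005),("floor bl",(38,208),.005),("rim in l mid",(32,270),.032),("rim in r top",(218,270),.032)):
    print(n,np.round(onz("top",t(*p),z)*1000,1))
```

```text
div b [ 639.5 -287.8   17. ]
div f [ 523.4 -285.7   17. ]
rim fl [ 516.  -199.3   32. ]
rim fr [ 516.9 -364.7   32. ]
rim br [ 643.  -367.9   32. ]
innerF l [ 520.9 -208.4   32. ]
innerF r [ 523.9 -360.1    5. ]
floor bl [ 635.1 -221.8    5. ]
rim in l mid [ 577.4 -208.8   32. ]
rim in r top [ 577.6 -361.3   32. ]
```

>>> arm_command([
  {"delta_pos": [-28, -30, 0], "dr": [0, 0, 0]},
  {"delta_pos": [-28, -40, 0], "dr": [0, 0, 0]},
  {"delta_pos": [-29, -40, 0], "dr": [0, 0, 0]},
  {"delta_pos": [0, -45, 0], "dr": [0, 0, 0]},
  {"delta_pos": [0, -45, 0], "dr": [0, 0, 0]},
  {"delta_pos": [0, -30, 0], "dr": [0, 0, 0]},
  {"delta_pos": [0, 0, 0], "dr": [0, 0, 0]},
  {"delta_pos": [0, 0, -30], "dr": [0, 0, 0]},
  {"delta_pos": [0, 0, -30], "dr": [0, 0, 0]},
  {"delta_pos": [0, 0, -20], "dr": [0, 0, 0]},
  {"delta_pos": [0, 0, -8], "dr": [0, 0, 0]},
  {"delta_pos": [0, 0, -2], "dr": [0, 0, 0]},
  {"delta_pos": [0, 0, 0], "dr": [0, 0, 0]},
  {"delta_pos": [0, 0, 0], "dr": [0, 0, 0]},
])

```text
time_s: 10.1
position: [0.5812, -0.3246, 0.0569]
tool_rot: [[1.0, -0.0, 0.001], [-0.0, -1.0, -0.001], [0.001, 0.001, -1.0]]
ft_force: [0.3, -0.7, -1.1]
grip_width: 0.0282
```

>>> arm_command([
  {"delta_pos": [0, 0, -2], "dr": [0, 0, 0]},
  {"delta_pos": [0, 0, -2], "dr": [0, 0, 0]},
  {"delta_pos": [0, 0, 0], "dr": [0, 0, 0]},
  {"delta_pos": [0, 0, 0], "dr": [0, 0, 0]},
])

```text
time_s: 10.5
position: [0.5809, -0.3246, 0.0526]
tool_rot: [[1.0, -0.0, 0.001], [-0.0, -1.0, -0.001], [0.001, 0.001, -1.0]]
ft_force: [-1.4, 2.5, 5.5]
grip_width: 0.0284
```

>>> arm_command([
  {"delta_pos": [0, 0, 0], "dr": [0, 0, 0]},
  {"delta_pos": [0, 0, 0], "dr": [0, 0, 0]},
  {"delta_pos": [0, 0, 15], "dr": [0, 0, 0]},
  {"delta_pos": [0, 0, 40], "dr": [0, 0, 0]},
  {"delta_pos": [0, 0, 43], "dr": [0, 0, 0]},
  {"delta_pos": [-13.5, 41, 0], "dr": [0, 0, 0]},
  {"delta_pos": [0, 40, 0], "dr": [0, 0, 0]},
  {"delta_pos": [0, 40, 0], "dr": [0, 0, 0]},
  {"delta_pos": [0, 40, 0], "dr": [0, 0, 0]},
  {"delta_pos": [0, 40, 0], "dr": [0, 0, 0]},
  {"delta_pos": [0, 40, 0], "dr": [0, 0, 0]},
  {"delta_pos": [0, 40, 0], "dr": [0, 0, 0]},
  {"delta_pos": [0, 40, 0], "dr": [0, 0, 0]},
  {"delta_pos": [0, 40, 0], "dr": [0, 0, 0]},
  {"delta_pos": [0, 40, 0], "dr": [0, 0, 0]},
  {"delta_pos": [0, 0, -30], "dr": [0, 0, 0]},
  {"delta_pos": [0, 0, -30], "dr": [0, 0, 0]},
  {"delta_pos": [0, 0, 0], "dr": [0, 0, 0]},
  {"delta_pos": [0, 0, 0], "dr": [0, 0, 0]},
], grip=0.6)

```text
time_s: 12.4
position: [0.5677, 0.0764, 0.0909]
tool_rot: [[1.0, -0.001, 0.001], [-0.001, -1.0, -0.0], [0.001, 0.0, -1.0]]
ft_force: [-0.2, 0.5, 0.4]
grip_width: 0.0513
```

Run:
```python
from h import *
T=env.get_image("top");S=env.get_image("side");cv2.imwrite("pics/s6.png",S)
o=np.zeros((400,800,3),np.uint8)
for i,(im,c) in enumerate(((T,(420,170)),(S,(265,200)))):
    x,y=int(c[0])-80,int(c[1])-80;o[:,400*i:400*i+400]=cv2.resize(im[y:y+160,x:x+160],(400,400),interpolation=2)
cv2.imwrite("pics/c6.png",o)
s=env.observe();print(s['position'],s['ft_force'],s['tool_rot'])
W=((0,0,150),(179,60,255))
for c in blobs(T,*W,(380,150,450,230),30): print(np.round(cen(c),1),cv2.contourArea(c),onz("top",cen(c),.049))
```

```text
[0.56818409 0.07623264 0.09165364] [0.82394122 0.55181714 0.80310742] [[ 9.99994965e-01 -8.22462645e-04  3.06489201e-03]
 [-8.21789962e-04 -9.99999638e-01 -2.20732963e-04]
 [ 3.06507244e-03  2.18213154e-04 -9.99995279e-01]]
[421.4 185.2] 103.5 [ 0.57979157 -0.32392755  0.049     ]
```

View pics/c6.png

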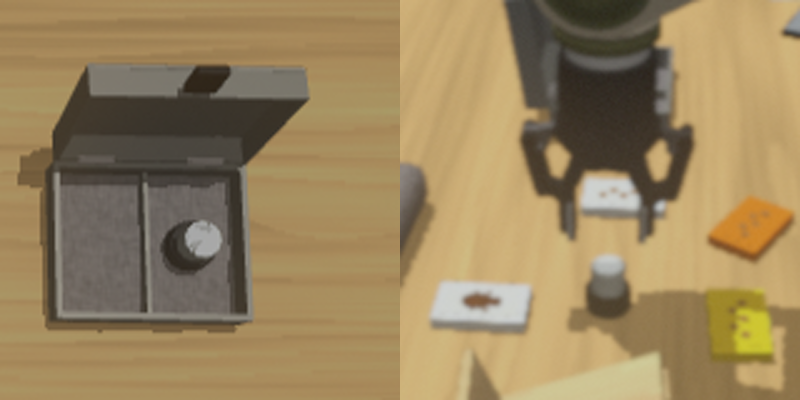

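Eyepiece 2 stands mid-compartment (barrel top at 580, -324), and the gripper is centred over eyepiece 1.

>>> arm_command([
  {"delta_pos": [0, 0, -25], "dr": [0, 0, 0]},
  {"delta_pos": [0, 0, -18], "dr": [0, 0, 0]},
  {"delta_pos": [0, 0, 0], "dr": [0, 0, 0]},
  {"delta_pos": [0, 0, 0], "dr": [0, 0, 0]},
])

```text
time_s: 12.9
position: [0.568, 0.0763, 0.0481]
tool_rot: [[1.0, -0.001, 0.002], [-0.001, -1.0, -0.0], [0.002, 0.0, -1.0]]
ft_force: [-0.2, -0.5, 0.6]
grip_width: 0.0516
```

>>> arm_command([
  {"delta_pos": [0, 0, 0], "dr": [0, 0, 0]},
  {"delta_pos": [0, 0, 0], "dr": [0, 0, 0]},
  {"delta_pos": [0, 0, 0], "dr": [0, 0, 0]},
  {"delta_pos": [0, 0, 0], "dr": [0, 0, 0]},
  {"delta_pos": [0, 0, 0], "dr": [0, 0, 0]},
], grip=0.2)

```text
time_s: 13.4
position: [0.568, 0.0764, 0.0484]
tool_rot: [[1.0, -0.0, 0.003], [-0.0, -1.0, -0.0], [0.003, 0.0, -1.0]]
ft_force: [-1.9, 0.4, 5.4]
grip_width: 0.0288
```

>>> arm_command([
  {"delta_pos": [0, 0, 5], "dr": [0, 0, 0]},
  {"delta_pos": [0, 0, 25], "dr": [0, 0, 0]},
  {"delta_pos": [0, 0, 35], "dr": [0, 0, 0]},
  {"delta_pos": [0, 0, 35], "dr": [0, 0, 0]},
  {"delta_pos": [13, -36, 0], "dr": [0, 0, 0]},
  {"delta_pos": [0, -36, 0], "dr": [0, 0, 0]},
  {"delta_pos": [0, -36, 0], "dr": [0, 0, 0]},
  {"delta_pos": [0, -36, 0], "dr": [0, 0, 0]},
  {"delta_pos": [0, -36, 0], "dr": [0, 0, 0]},
  {"delta_pos": [0, -36, 0], "dr": [0, 0, 0]},
  {"delta_pos": [0, -36, 0], "dr": [0, 0, 0]},
  {"delta_pos": [0, -36, 0], "dr": [0, 0, 0]},
  {"delta_pos": [0, -37, 0], "dr": [0, 0, 0]},
  {"delta_pos": [0, 0, 0], "dr": [0, 0, 0]},
  {"delta_pos": [0, 0, -30], "dr": [0, 0, 0]},
  {"delta_pos": [0, 0, -30], "dr": [0, 0, 0]},
  {"delta_pos": [0, 0, -25], "dr": [0, 0, 0]},
  {"delta_pos": [0, 0, -5], "dr": [0, 0, 0]},
  {"delta_pos": [0, 0, 0], "dr": [0, 0, 0]},
], squeeze=40)

```text
time_s: 15.3
position: [0.5803, -0.248, 0.0569]
tool_rot: [[1.0, -0.0, -0.001], [-0.0, -1.0, 0.001], [-0.001, -0.001, -1.0]]
ft_force: [0.4, 0.1, -0.8]
grip_width: 0.0284
```

>>> arm_command([
  {"delta_pos": [0, 0, -2], "dr": [0, 0, 0]},
  {"delta_pos": [0, 0, -2], "dr": [0, 0, 0]},
  {"delta_pos": [0, 0, 0], "dr": [0, 0, 0]},
  {"delta_pos": [0, 0, 0], "dr": [0, 0, 0]},
])

```text
time_s: 15.7
position: [0.5805, -0.2486, 0.0534]
tool_rot: [[1.0, -0.0, 0.001], [-0.0, -1.0, -0.001], [0.001, 0.001, -1.0]]
ft_force: [0.6, 0.6, 2.0]
grip_width: 0.0285
```

>>> arm_command([
  {"delta_pos": [0, 0, 0], "dr": [0, 0, 0]},
  {"delta_pos": [0, 0, 0], "dr": [0, 0, 0]},
  {"delta_pos": [0, 0, 15], "dr": [0, 0, 0]},
  {"delta_pos": [0, 0, 40], "dr": [0, 0, 0]},
  {"delta_pos": [0, 0, 40], "dr": [0, 0, 0]},
  {"delta_pos": [0, 0, 40], "dr": [0, 0, -8]},
  {"delta_pos": [0, 0, 40], "dr": [0, 0, -8]},
  {"delta_pos": [0, 0, 40], "dr": [0, 0, -8]},
  {"delta_pos": [0, 0, 0], "dr": [0, 0, -8]},
  {"delta_pos": [0, 0, 0], "dr": [0, 0, -8]},
  {"delta_pos": [0, -10, 0], "dr": [0, 0, -8]},
  {"delta_pos": [0, -10, 0], "dr": [0, 0, -8]},
  {"delta_pos": [0, -10, 0], "dr": [0, 0, -8]},
  {"delta_pos": [20, -9, 0], "dr": [0, 0, -8]},
  {"delta_pos": [25, 0, 0], "dr": [0, 0, -8]},
  {"delta_pos": [30, 0, 0], "dr": [0, 0, -8]},
  {"delta_pos": [30, 0, 0], "dr": [0, 0, -2]},
  {"delta_pos": [0, 0, 0], "dr": [0, 0, 0]},
  {"delta_pos": [0, 0, 0], "dr": [0, 0, 0]},
], grip=0.6)

```text
time_s: 17.6
position: [0.6853, -0.2874, 0.2669]
tool_rot: [[0.0, -1.0, -0.001], [-1.0, -0.0, 0.0], [-0.0, 0.001, -1.0]]
ft_force: [-0.5, 0.4, -0.3]
grip_width: 0.0513
```

Run:
```python
from h import *
T=env.get_image("top");S=env.get_image("side")
o=np.zeros((400,800,3),np.uint8)
for i,(im,c) in enumerate(((T,(420,170)),(S,(250,110)))):
    x,y=int(c[0])-80,int(c[1])-80;o[:,400*i:400*i+400]=cv2.resize(im[y:y+160,x:x+160],(400,400),interpolation=2)
cv2.imwrite("pics/c7.png",o)
s=env.observe();print(s['position'],s['ft_force'],s['tool_rot'])
```

```text
[ 0.68460417 -0.28758363  0.2681139 ] [-0.22237361 -0.3777331   0.39360876] [[-3.97616382e-04 -9.99999920e-01 -4.21454282e-05]
 [-9.99999913e-01  3.97621539e-04 -1.22443885e-04]
 [ 1.22460633e-04  4.20967388e-05 -9.99999992e-01]]
```

View pics/c7.png

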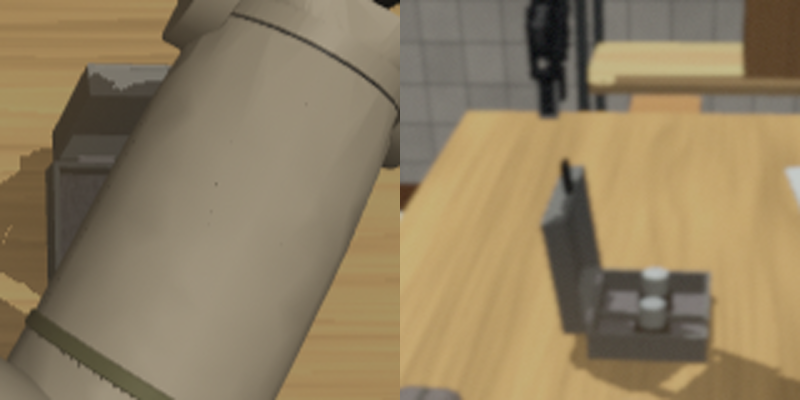

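Both eyepieces stand in the case. I'll re-grip the tab.

>>> arm_command([
  {"delta_pos": [0, 0, -25], "dr": [0, 0, 0]},
  {"delta_pos": [0, 0, -25], "dr": [0, 0, 0]},
  {"delta_pos": [0, 0, -20], "dr": [0, 0, 0]},
  {"delta_pos": [0, 0, -11], "dr": [0, 0, 0]},
  {"delta_pos": [0, 0, 0], "dr": [0, 0, 0]},
  {"delta_pos": [0, 0, 0], "dr": [0, 0, 0]},
])

```text
time_s: 18.3
position: [0.6853, -0.2878, 0.1882]
tool_rot: [[-0.001, -1.0, 0.002], [-1.0, 0.001, -0.001], [0.001, -0.002, -1.0]]
ft_force: [-1.0, 0.6, 0.5]
grip_width: 0.0513
```

>>> arm_command([
  {"delta_pos": [0, 0, 0], "dr": [0, 0, 0]},
  {"delta_pos": [0, 0, 0], "dr": [0, 0, 0]},
  {"delta_pos": [0, 0, 0], "dr": [0, 0, 0]},
  {"delta_pos": [0, 0, 0], "dr": [0, 0, 0]},
  {"delta_pos": [0, 0, 0], "dr": [0, 0, 0]},
], grip=0, squeeze=30)

```text
time_s: 18.8
position: [0.6856, -0.2877, 0.188]
tool_rot: [[-0.0, -1.0, 0.002], [-1.0, 0.0, -0.001], [0.001, -0.002, -1.0]]
ft_force: [0.5, -0.8, 5.5]
grip_width: 0.0231
```

>>> arm_command([
  {"delta_pos": [-13, 0, 2.9], "dr": [0, 0, 0]},
  {"delta_pos": [-13.1, 0, 1.7], "dr": [0, 0, 0]},
  {"delta_pos": [-13.2, 0, 0.6], "dr": [0, 0, 0]},
  {"delta_pos": [-13.2, 0, -0.6], "dr": [0, 0, 0]},
  {"delta_pos": [-13.1, 0, -1.7], "dr": [0, 0, 0]},
  {"delta_pos": [-13, 0, -2.9], "dr": [0, 0, 0]},
  {"delta_pos": [-12.6, 0, -3.9], "dr": [0, 0, 0]},
  {"delta_pos": [-12.2, 0, -5.1], "dr": [0, 0, 0]},
  {"delta_pos": [-11.8, 0, -6.1], "dr": [0, 0, 0]},
  {"delta_pos": [-11.1, 0, -7.1], "dr": [0, 0, 0]},
  {"delta_pos": [-10.5, 0, -8.1], "dr": [0, 0, 0]},
  {"delta_pos": [0, 0, 0], "dr": [0, 0, 0]},
  {"delta_pos": [0, 0, 0], "dr": [0, 0, 0]},
])

```text
time_s: 20.1
position: [0.548, -0.2859, 0.1559]
tool_rot: [[-0.0, -1.0, -0.001], [-1.0, 0.0, 0.004], [-0.004, 0.001, -1.0]]
ft_force: [-1.3, 6.7, 0.0]
grip_width: 0.0233
```

>>> arm_command([
  {"delta_pos": [-9.8, 0, -8.9], "dr": [0, 0, 0]},
  {"delta_pos": [-8.9, 0, -9.8], "dr": [0, 0, 0]},
  {"delta_pos": [-8.1, 0, -10.5], "dr": [0, 0, 0]},
  {"delta_pos": [-7.1, 0, -11.1], "dr": [0, 0, 0]},
  {"delta_pos": [-6.1, 0, -11.8], "dr": [0, 0, 0]},
  {"delta_pos": [-5.1, 0, -12.2], "dr": [0, 0, 0]},
  {"delta_pos": [-3.9, 0, -12.6], "dr": [0, 0, 0]},
  {"delta_pos": [-2.9, 0, -13.2], "dr": [0, 0, 0]},
  {"delta_pos": [-1.2, 0, -8], "dr": [0, 0, 0]},
  {"delta_pos": [-0.6, 0, -5], "dr": [0, 0, 0]},
  {"delta_pos": [0, 0, 0], "dr": [0, 0, 0]},
  {"delta_pos": [0, 0, 0], "dr": [0, 0, 0]},
])

```text
time_s: 21.3
position: [0.4938, -0.2852, 0.0524]
tool_rot: [[-0.001, -1.0, -0.003], [-1.0, 0.001, 0.005], [-0.005, 0.003, -1.0]]
ft_force: [-2.0, 8.1, -0.4]
grip_width: 0.0235
```

>>> arm_command([
  {"delta_pos": [0, 0, -3], "dr": [0, 0, 0]},
  {"delta_pos": [0, 0, -3], "dr": [0, 0, 0]},
  {"delta_pos": [0, 0, -3], "dr": [0, 0, 0]},
  {"delta_pos": [0, 0, 0], "dr": [0, 0, 0]},
  {"delta_pos": [0, 0, 0], "dr": [0, 0, 0]},
])

```text
time_s: 21.8
position: [0.494, -0.2853, 0.0466]
tool_rot: [[-0.0, -1.0, -0.001], [-1.0, 0.0, 0.003], [-0.003, 0.001, -1.0]]
ft_force: [-9.7, 13.9, 28.5]
grip_width: 0.0232
```

>>> arm_command([
  {"delta_pos": [0, 0, 3], "dr": [0, 0, 0]},
  {"delta_pos": [0, 0, 0], "dr": [0, 0, 0]},
  {"delta_pos": [0, 0, 0], "dr": [0, 0, 0]},
  {"delta_pos": [0, 0, 0], "dr": [0, 0, 0]},
  {"delta_pos": [0, 0, 30], "dr": [0, 0, 0]},
  {"delta_pos": [0, 0, 40], "dr": [0, 0, 0]},
  {"delta_pos": [-20, 0, 40], "dr": [0, 0, 0]},
  {"delta_pos": [-40, 0, 30], "dr": [0, 0, 0]},
  {"delta_pos": [-40, 0, 0], "dr": [0, 0, 0]},
  {"delta_pos": [-20, 0, 0], "dr": [0, 0, 0]},
  {"delta_pos": [0, 0, 0], "dr": [0, 0, 0]},
], grip=0.75)

```text
time_s: 22.9
position: [0.373, -0.2874, 0.1875]
tool_rot: [[-0.003, -1.0, -0.0], [-1.0, 0.003, 0.0], [-0.0, 0.0, -1.0]]
ft_force: [0.3, -0.4, -0.1]
grip_width: 0.064
```

Run:
```python
from h import *
T=env.get_image("top");S=env.get_image("side")
o=np.zeros((500,800,3),np.uint8)
o[:,:]=cv2.resize(T[40:290,60:460],(800,500),interpolation=2)
o[:220,:300]=cv2.resize(S[105:215,220:370],(300,220),interpolation=2)
cv2.imwrite("pics/c8.png",o)
W=((0,0,150),(179,60,255))
for n,im,rois in(("top",T,((190,100,250,180),(270,165,330,235))),("side",S,((180,215,260,265),(240,180,310,215)))):
  for roi in rois:
    for c in blobs(im,*W,roi,150): print(n,np.round(cen(c),1),cv2.contourArea(c),rect(n,c,.012))
s=env.observe();print(s['position'],s['grip_width'])
```

```text
top [216.3 143.8] 796.5 [6.741e+02 9.210e+01 7.820e+01 4.880e+01 2.000e-01]
top [311.  203.6] 815.5 [ 547.2 -104.4   79.1   47.3   -1.3]
side [217.2 240.4] 563.5 [6.752e+02 9.340e+01 8.290e+01 5.470e+01 4.000e-01]
side [280.1 191.6] 337.0 [ 548.9 -105.1   80.4   55.4    0. ]
[ 0.37508376 -0.28780274  0.18737255] 0.06379415301427745
```

View pics/c8.png

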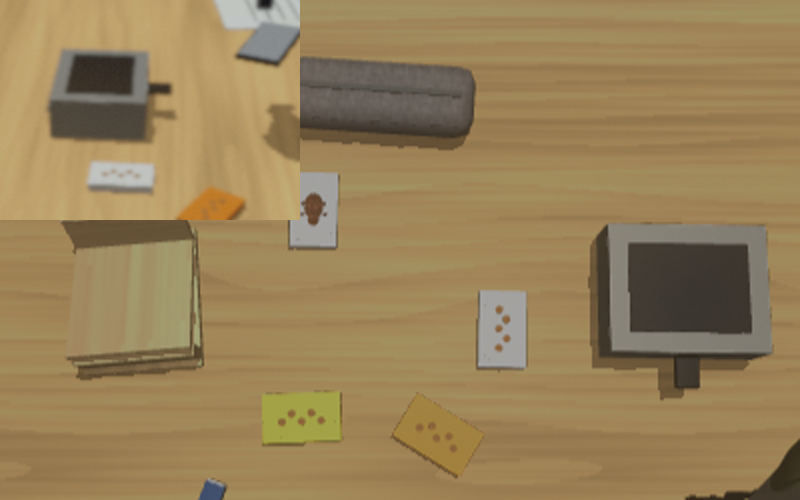

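The case looks shut and flush. The seed plaque has been knocked to about (548, -105), and only two plaques (beetle and seeds) are present. I'll pick up the seeds first.

>>> arm_command([
  {"delta_pos": [28, 30, 0], "dr": [0, 0, 0]},
  {"delta_pos": [28, 30, 0], "dr": [0, 0, 0]},
  {"delta_pos": [28, 30, 0], "dr": [0, 0, 0]},
  {"delta_pos": [28, 30, 0], "dr": [0, 0, 0]},
  {"delta_pos": [28, 31, -20], "dr": [0, 0, 0]},
  {"delta_pos": [28, 32, -30], "dr": [0, 0, 0]},
  {"delta_pos": [0, 0, -40], "dr": [0, 0, -1]},
  {"delta_pos": [0, 0, -40], "dr": [0, 0, 0]},
  {"delta_pos": [0, 0, -20], "dr": [0, 0, 0]},
  {"delta_pos": [0, 0, -6], "dr": [0, 0, 0]},
  {"delta_pos": [0, 0, 0], "dr": [0, 0, 0]},
  {"delta_pos": [0, 0, 0], "dr": [0, 0, 0]},
], grip=0.68)

```text
time_s: 24.2
position: [0.5426, -0.1058, 0.0334]
tool_rot: [[-0.018, -1.0, 0.002], [-1.0, 0.018, -0.001], [0.001, -0.002, -1.0]]
ft_force: [0.4, 0.3, 0.1]
grip_width: 0.058
```

>>> arm_command([
  {"delta_pos": [0, 0, -3], "dr": [0, 0, 0]},
  {"delta_pos": [0, 0, -3], "dr": [0, 0, 0]},
  {"delta_pos": [0, 0, 0], "dr": [0, 0, 0]},
  {"delta_pos": [0, 0, 0], "dr": [0, 0, 0]},
])

```text
time_s: 24.6
position: [0.5417, -0.1058, 0.0267]
tool_rot: [[-0.018, -1.0, 0.0], [-1.0, 0.018, -0.0], [0.0, -0.0, -1.0]]
ft_force: [-0.1, -0.5, 0.4]
grip_width: 0.0582
```

Run:
```python
from h import *
S=env.get_image("side")
cv2.imwrite("pics/c9.png",cv2.resize(S[130:220,230:330],(600,540),interpolation=2))
```

```text
(no output)
```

View pics/c9.png

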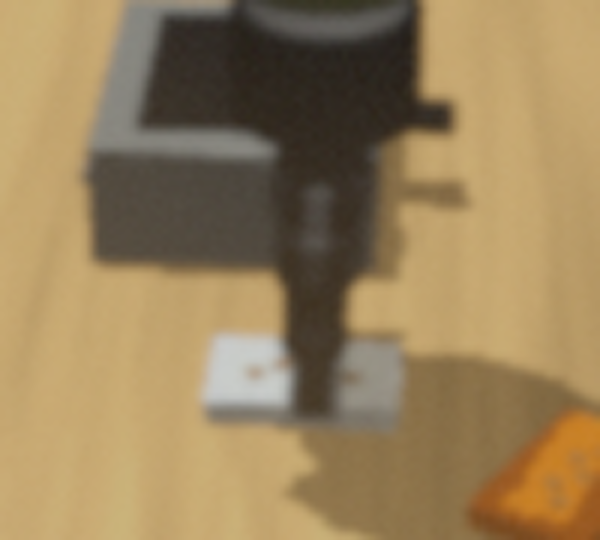

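The near fingertip is beside the plaque's long edge, a few mm above the bench. I'll close.

>>> arm_command([
  {"delta_pos": [0, 0, 0], "dr": [0, 0, 0]},
  {"delta_pos": [0, 0, 0], "dr": [0, 0, 0]},
  {"delta_pos": [0, 0, 0], "dr": [0, 0, 0]},
  {"delta_pos": [0, 0, 0], "dr": [0, 0, 0]},
  {"delta_pos": [0, 0, 0], "dr": [0, 0, 0]},
], grip=0.4, squeeze=40)

```text
time_s: 25.15
position: [0.5418, -0.1058, 0.027]
tool_rot: [[-0.018, -1.0, 0.001], [-1.0, 0.018, -0.0], [0.0, -0.001, -1.0]]
ft_force: [-1.8, -0.2, 5.6]
grip_width: 0.0484
```

>>> arm_command([
  {"delta_pos": [0, 0, 15], "dr": [0, 0, 0]},
  {"delta_pos": [0, 0, 35], "dr": [0, 0, 0]},
  {"delta_pos": [0, 0, 40], "dr": [0, 0, 0]},
  {"delta_pos": [0, 0, 40], "dr": [0, 0, 0]},
  {"delta_pos": [6.6, 38, 3], "dr": [0, 0, 0.65]},
  {"delta_pos": [6.6, 38, 3], "dr": [0, 0, 0.65]},
  {"delta_pos": [6.6, 38, 3], "dr": [0, 0, 0.65]},
  {"delta_pos": [6.6, 38, 3], "dr": [0, 0, 0.65]},
  {"delta_pos": [6.6, 38, 3], "dr": [0, 0, 0.65]},
  {"delta_pos": [6.6, 38, 3], "dr": [0, 0, 0.65]},
  {"delta_pos": [6.6, 38, 3], "dr": [0, 0, 0.65]},
  {"delta_pos": [6.6, 38, 3], "dr": [0, 0, 0.65]},
  {"delta_pos": [6.6, 38, 3], "dr": [0, 0, 0.65]},
  {"delta_pos": [6.6, 38, 3], "dr": [0, 0, 0.65]},
  {"delta_pos": [0, 0, 0], "dr": [-0.48, 5, 0]},
  {"delta_pos": [0, 0, 0], "dr": [-0.48, 5, 0]},
  {"delta_pos": [0, 0, 0], "dr": [-0.48, 5, 0]},
  {"delta_pos": [0, 0, 0], "dr": [-0.48, 5, 0]},
  {"delta_pos": [0, 0, 0], "dr": [0, 0, 0]},
  {"delta_pos": [0, 0, 0], "dr": [0, 0, 0]},
])

```text
time_s: 27.15
position: [0.6078, 0.2743, 0.1858]
tool_rot: [[0.095, -0.935, -0.341], [-0.995, -0.09, -0.033], [0.0, 0.342, -0.94]]
ft_force: [-0.7, 0.7, -0.2]
grip_width: 0.0485
```

>>> arm_command([
  {"delta_pos": [0, -0.8, -40], "dr": [0, 0, 0]},
  {"delta_pos": [0, 0, -40], "dr": [0, 0, 0]},
  {"delta_pos": [-5.1, -0.5, -14.1], "dr": [0, 0, 0]},
  {"delta_pos": [-5.1, -0.5, -14.1], "dr": [0, 0, 0]},
  {"delta_pos": [-1.4, -0.1, -3.8], "dr": [0, 0, 0]},
  {"delta_pos": [0, 0, 0], "dr": [0, 0, 0]},
  {"delta_pos": [0, 0, 0], "dr": [0, 0, 0]},
])

```text
time_s: 27.85
position: [0.5965, 0.2725, 0.0758]
tool_rot: [[0.096, -0.936, -0.34], [-0.995, -0.09, -0.032], [-0.0, 0.341, -0.94]]
ft_force: [0.0, 0.7, -0.5]
grip_width: 0.0484
```

>>> arm_command([
  {"delta_pos": [-1, -0.1, -2.8], "dr": [0, 0, 0]},
  {"delta_pos": [-1, -0.1, -2.8], "dr": [0, 0, 0]},
  {"delta_pos": [-0.7, 0, -1.9], "dr": [0, 0, 0]},
  {"delta_pos": [0, 0, 0], "dr": [0, 0, 0]},
  {"delta_pos": [0, 0, 0], "dr": [0, 0, 0]},
])

```text
time_s: 28.35
position: [0.5935, 0.2722, 0.0675]
tool_rot: [[0.095, -0.935, -0.341], [-0.995, -0.09, -0.033], [-0.0, 0.343, -0.939]]
ft_force: [0.8, 0.5, 5.3]
grip_width: 0.0483
```

Run:
```python
from h import *
S=env.get_image("side")
cv2.imwrite("pics/c10.png",cv2.resize(S[225:345,190:310],(600,600),interpolation=2))
s=env.observe();print(s['position'],s['ft_force'])
```

```text
[0.59355657 0.27216406 0.06756932] [ 1.04545402 -1.35091266  5.03123333]
```

View pics/c10.png

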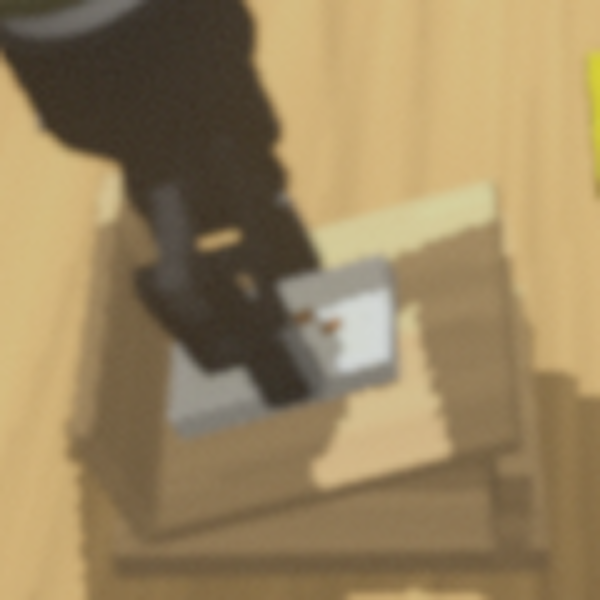

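The plaque lies flat on the deck with its lower end still a few mm from the backstop. I'll ease off and slide it down.

>>> arm_command([
  {"delta_pos": [0.2, 0, 0.5], "dr": [0, 0, 0]},
  {"delta_pos": [1.9, 0.2, -0.7], "dr": [0, 0, 0]},
  {"delta_pos": [1.9, 0.2, -0.7], "dr": [0, 0, 0]},
  {"delta_pos": [0, 0, 0], "dr": [0, 0, 0]},
  {"delta_pos": [0, 0, 0], "dr": [0, 0, 0]},
])

```text
time_s: 28.9
position: [0.5976, 0.2727, 0.0661]
tool_rot: [[0.095, -0.935, -0.341], [-0.995, -0.09, -0.032], [-0.0, 0.343, -0.939]]
ft_force: [1.3, 0.4, 2.8]
grip_width: 0.0484
```

>>> arm_command([
  {"delta_pos": [0.9, 0.1, -0.3], "dr": [0, 0, 0]},
  {"delta_pos": [0.9, 0.1, -0.3], "dr": [0, 0, 0]},
  {"delta_pos": [0, 0, 0], "dr": [0, 0, 0]},
  {"delta_pos": [0, 0, 0], "dr": [0, 0, 0]},
])

```text
time_s: 29.3
position: [0.5992, 0.2728, 0.0655]
tool_rot: [[0.095, -0.935, -0.342], [-0.995, -0.09, -0.033], [0.0, 0.343, -0.939]]
ft_force: [-0.5, 0.3, 3.8]
grip_width: 0.0483
```

>>> arm_command([
  {"delta_pos": [0.9, 0.1, -0.3], "dr": [0, 0, 0]},
  {"delta_pos": [0.9, 0.1, -0.3], "dr": [0, 0, 0]},
  {"delta_pos": [0, 0, 0], "dr": [0, 0, 0]},
  {"delta_pos": [0, 0, 0], "dr": [0, 0, 0]},
])

```text
time_s: 29.7
position: [0.5996, 0.2729, 0.0653]
tool_rot: [[0.096, -0.933, -0.346], [-0.995, -0.09, -0.034], [0.0, 0.347, -0.938]]
ft_force: [-7.8, -1.3, 8.0]
grip_width: 0.0482
```

>>> arm_command([
  {"delta_pos": [0.9, 0.1, -0.3], "dr": [0, 0, 0]},
  {"delta_pos": [0, 0, 0], "dr": [0, 0, 0]},
  {"delta_pos": [0, 0, 0], "dr": [0, 0, 0]},
])

```text
time_s: 30.0
position: [0.5998, 0.273, 0.0653]
tool_rot: [[0.096, -0.933, -0.348], [-0.995, -0.09, -0.034], [0.001, 0.349, -0.937]]
ft_force: [-11.1, -1.3, 11.4]
grip_width: 0.0484
```

>>> arm_command([
  {"delta_pos": [-1.5, -0.1, 0.9], "dr": [0, 0, 0]},
  {"delta_pos": [0, 0, 0], "dr": [0, 0, 0]},
  {"delta_pos": [0, 0, 0], "dr": [0, 0, 0]},
])

```text
time_s: 30.3
position: [0.5996, 0.2729, 0.0654]
tool_rot: [[0.096, -0.934, -0.344], [-0.995, -0.09, -0.033], [0.0, 0.346, -0.938]]
ft_force: [-5.2, -0.6, 4.8]
grip_width: 0.0481
```

>>> arm_command([
  {"delta_pos": [0, 0, 0], "dr": [0, 0, 0]},
  {"delta_pos": [0, 0, 0], "dr": [0, 0, 0]},
  {"delta_pos": [0, 0, 0], "dr": [0, 0, 0]},
  {"delta_pos": [3.4, 0.3, 9.4], "dr": [0, 0, 0]},
  {"delta_pos": [6.8, 0.7, 18.8], "dr": [0, 0, 0]},
  {"delta_pos": [10.2, 1, 28.2], "dr": [0, 0, 0]},
  {"delta_pos": [0, 0, 40], "dr": [0, 0, 0]},
  {"delta_pos": [0, 0, 20], "dr": [0.48, -5, 0]},
  {"delta_pos": [0, -10, 0], "dr": [0.48, -5, 0]},
  {"delta_pos": [0, -20, 0], "dr": [0.48, -5, 0]},
  {"delta_pos": [10, -30, 0], "dr": [0.48, -5, 0]},
  {"delta_pos": [10, -40, 0], "dr": [0, 0, -2]},
  {"delta_pos": [10, -40, 0], "dr": [0, 0, -3.3]},
  {"delta_pos": [20, -42, 0], "dr": [0, 0, 0]},
  {"delta_pos": [0, 0, 0], "dr": [0, 0, 0]},
  {"delta_pos": [0, 0, 0], "dr": [0, 0, 0]},
], grip=0.68)

```text
time_s: 31.9
position: [0.6712, 0.0921, 0.1823]
tool_rot: [[0.001, -1.0, 0.001], [-1.0, -0.001, 0.0], [-0.0, -0.001, -1.0]]
ft_force: [0.2, 0.6, 0.1]
grip_width: 0.0582
```

Run:
```python
from h import *
T=env.get_image("top");S=env.get_image("side")
o=np.zeros((400,800,3),np.uint8)
o[:,:400]=cv2.resize(T[130:230,80:180],(400,400),interpolation=2)
o[:,400:]=cv2.resize(S[240:345,200:305],(400,400),interpolation=2)
cv2.imwrite("pics/c11.png",o)
W=((0,0,150),(179,60,255))
for n,im,roi in(("top",T,(190,100,250,180)),("side",S,(180,215,260,265))):
    for c in blobs(im,*W,roi,150): print(n,np.round(cen(c),1),cv2.contourArea(c),rect(n,c,.012))
s=env.observe();print(s['position'],s['tool_rot'],s['grip_width'])
```

```text
top [223.8 121.6] 532.0 [722.9  77.4  97.6  28.3  -2.4]
top [197.7 128. ] 234.5 [702.2 123.4  50.9  43.8 -89.8]
side [216.1 240.5] 555.0 [676.6  93.6  79.7  54.9  -0. ]
[0.67059627 0.09386809 0.18228414] [[ 3.92336563e-03 -9.99992254e-01  3.15677353e-04]
 [-9.99992282e-01 -3.92329905e-03  2.11250583e-04]
 [-2.10010450e-04 -3.16503729e-04 -9.99999928e-01]] 0.058004577936134116
```

View pics/c11.png

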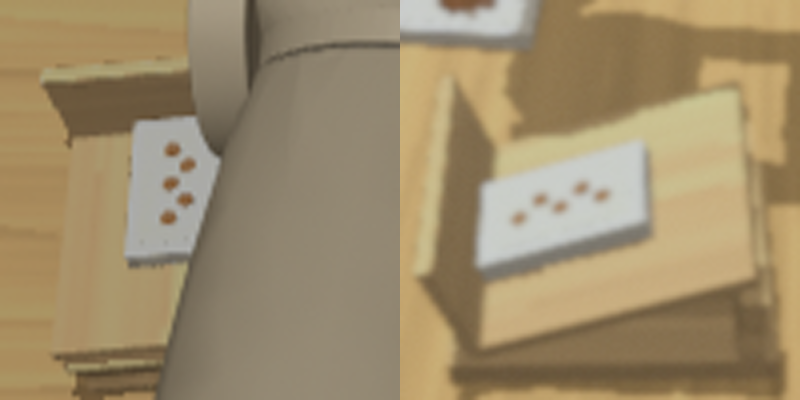

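The seed plaque sits flat against the backstop, mid-width, and the beetle plaque has not moved. I'll grip the beetle plaque.

>>> arm_command([
  {"delta_pos": [-2.5, 0, -40], "dr": [0, 0, 0]},
  {"delta_pos": [0, 0, -40], "dr": [0, 0, 0]},
  {"delta_pos": [0, 0, -40], "dr": [0, 0, 0]},
  {"delta_pos": [0, 0, -25], "dr": [0, 0, 0]},
  {"delta_pos": [0, 0, -8], "dr": [0, 0, 0]},
  {"delta_pos": [0, 0, -2], "dr": [0, 0, 0]},
  {"delta_pos": [0, 0, 0], "dr": [0, 0, 0]},
  {"delta_pos": [0, 0, 0], "dr": [0, 0, 0]},
])

```text
time_s: 32.8
position: [0.669, 0.0933, 0.0287]
tool_rot: [[0.003, -1.0, 0.003], [-1.0, -0.003, -0.0], [0.0, -0.003, -1.0]]
ft_force: [-0.1, -0.9, -0.2]
grip_width: 0.0581
```

>>> arm_command([
  {"delta_pos": [0, 0, 0], "dr": [0, 0, 0]},
  {"delta_pos": [0, 0, 0], "dr": [0, 0, 0]},
  {"delta_pos": [0, 0, 0], "dr": [0, 0, 0]},
  {"delta_pos": [0, 0, 0], "dr": [0, 0, 0]},
  {"delta_pos": [0, 0, 0], "dr": [0, 0, 0]},
], grip=0.4, squeeze=40)

```text
time_s: 33.3
position: [0.6689, 0.0931, 0.0289]
tool_rot: [[0.003, -1.0, 0.003], [-1.0, -0.003, 0.0], [-0.0, -0.003, -1.0]]
ft_force: [-1.1, 1.2, 5.6]
grip_width: 0.0478
```

>>> arm_command([
  {"delta_pos": [0, 0, 15], "dr": [0, 0, 0]},
  {"delta_pos": [0, 0, 40], "dr": [0, 0, 0]},
  {"delta_pos": [0, 0, 45], "dr": [0, 0, 0]},
  {"delta_pos": [0, 0, 45], "dr": [0, 0, 0]},
  {"delta_pos": [-10, 30, 12], "dr": [0, 0, 1]},
  {"delta_pos": [-10, 30, 0], "dr": [0, 0, 1]},
  {"delta_pos": [-10, 30, 0], "dr": [0, 0, 1]},
  {"delta_pos": [-10, 30, 0], "dr": [0, 0, 1]},
  {"delta_pos": [-10, 30, 0], "dr": [0, 0, 1]},
  {"delta_pos": [-11, 30, 0], "dr": [0, 0, 0.3]},
  {"delta_pos": [0, 0, 0], "dr": [-0.48, 5, 0]},
  {"delta_pos": [0, 0, 0], "dr": [-0.48, 5, 0]},
  {"delta_pos": [0, 0, 0], "dr": [-0.48, 5, 0]},
  {"delta_pos": [0, 0, 0], "dr": [-0.48, 5, 0]},
  {"delta_pos": [0, 0, 0], "dr": [0, 0, 0]},
  {"delta_pos": [0, 0, 0], "dr": [0, 0, 0]},
])

```text
time_s: 34.9
position: [0.6074, 0.2729, 0.1843]
tool_rot: [[0.095, -0.936, -0.34], [-0.995, -0.09, -0.033], [0.0, 0.341, -0.94]]
ft_force: [-0.1, 0.6, -1.6]
grip_width: 0.0478
```

>>> arm_command([
  {"delta_pos": [-1.5, 0.2, -40], "dr": [0, 0, 0]},
  {"delta_pos": [-1.5, 0, -36], "dr": [0, 0, 0]},
  {"delta_pos": [-1.5, 0, -20], "dr": [0, 0, 0]},
  {"delta_pos": [-1, -0.1, -2.8], "dr": [0, 0, 0]},
  {"delta_pos": [-1, -0.1, -2.8], "dr": [0, 0, 0]},
  {"delta_pos": [0, 0, 0], "dr": [0, 0, 0]},
  {"delta_pos": [0, 0, 0], "dr": [0, 0, 0]},
])

```text
time_s: 35.6
position: [0.6013, 0.2731, 0.0839]
tool_rot: [[0.096, -0.936, -0.339], [-0.995, -0.09, -0.032], [-0.0, 0.341, -0.94]]
ft_force: [0.9, 0.8, 0.0]
grip_width: 0.0478
```

>>> arm_command([
  {"delta_pos": [-1, -0.1, -2.8], "dr": [0, 0, 0]},
  {"delta_pos": [1.9, 0.2, -0.7], "dr": [0, 0, 0]},
  {"delta_pos": [0.9, 0.1, -0.3], "dr": [0, 0, 0]},
  {"delta_pos": [0, 0, 0], "dr": [0, 0, 0]},
  {"delta_pos": [0, 0, 0], "dr": [0, 0, 0]},
])

```text
time_s: 36.1
position: [0.6029, 0.2732, 0.0789]
tool_rot: [[0.095, -0.935, -0.341], [-0.995, -0.09, -0.033], [-0.0, 0.343, -0.94]]
ft_force: [0.8, 0.4, 3.7]
grip_width: 0.0475
```

>>> arm_command([
  {"delta_pos": [0.9, 0.1, -0.3], "dr": [0, 0, 0]},
  {"delta_pos": [0.9, 0.1, -0.3], "dr": [0, 0, 0]},
  {"delta_pos": [0, 0, 0], "dr": [0, 0, 0]},
  {"delta_pos": [0, 0, 0], "dr": [0, 0, 0]},
])

```text
time_s: 36.5
position: [0.6044, 0.2734, 0.0783]
tool_rot: [[0.096, -0.935, -0.342], [-0.995, -0.09, -0.033], [-0.0, 0.343, -0.939]]
ft_force: [-0.8, -0.2, 5.8]
grip_width: 0.0477
```

>>> arm_command([
  {"delta_pos": [0.9, 0.1, -0.3], "dr": [0, 0, 0]},
  {"delta_pos": [0.9, 0.1, -0.3], "dr": [0, 0, 0]},
  {"delta_pos": [0, 0, 0], "dr": [0, 0, 0]},
  {"delta_pos": [0, 0, 0], "dr": [0, 0, 0]},
])

```text
time_s: 36.9
position: [0.6046, 0.2735, 0.0782]
tool_rot: [[0.096, -0.933, -0.346], [-0.995, -0.09, -0.034], [0.0, 0.348, -0.938]]
ft_force: [-9.0, -1.8, 9.8]
grip_width: 0.0475
```

Backstop contact. I'll relax, release and retreat, then check.

>>> arm_command([
  {"delta_pos": [-1, -0.1, 0.7], "dr": [0, 0, 0]},
  {"delta_pos": [0, 0, 0], "dr": [0, 0, 0]},
  {"delta_pos": [0, 0, 0], "dr": [0, 0, 0]},
])

```text
time_s: 37.2
position: [0.6045, 0.2734, 0.0783]
tool_rot: [[0.096, -0.934, -0.344], [-0.995, -0.09, -0.033], [0.0, 0.345, -0.938]]
ft_force: [-4.0, -1.2, 6.2]
grip_width: 0.0481
```

>>> arm_command([
  {"delta_pos": [0, 0, 0], "dr": [0, 0, 0]},
  {"delta_pos": [0, 0, 0], "dr": [0, 0, 0]},
  {"delta_pos": [0, 0, 0], "dr": [0, 0, 0]},
  {"delta_pos": [3.4, 0.3, 9.4], "dr": [0, 0, 0]},
  {"delta_pos": [6.8, 0.7, 18.8], "dr": [0, 0, 0]},
  {"delta_pos": [10.2, 1, 28.2], "dr": [0, 0, 0]},
  {"delta_pos": [0, 0, 40], "dr": [0, 0, 0]},
  {"delta_pos": [-10, 0, 40], "dr": [0.48, -5, 0]},
  {"delta_pos": [-30, -30, 0], "dr": [0.48, -5, 0]},
  {"delta_pos": [-30, -35, 0], "dr": [0.48, -5, 0]},
  {"delta_pos": [-30, -35, 0], "dr": [0.48, -5, 0]},
  {"delta_pos": [-30, -35, 0], "dr": [0, 0, 0]},
  {"delta_pos": [-30, -35, 0], "dr": [0, 0, 0]},
  {"delta_pos": [-30, -35, 0], "dr": [0, 0, 0]},
  {"delta_pos": [-10, -35, 0], "dr": [0, 0, 0]},
  {"delta_pos": [0, -35, 0], "dr": [0, 0, 0]},
  {"delta_pos": [0, -35, 0], "dr": [0, 0, 0]},
  {"delta_pos": [0, 0, 0], "dr": [0, 0, 0]},
  {"delta_pos": [0, 0, 0], "dr": [0, 0, 0]},
], grip=0.68)

```text
time_s: 39.1
position: [0.426, -0.0348, 0.215]
tool_rot: [[0.094, -0.996, 0.0], [-0.996, -0.094, -0.0], [0.0, -0.0, -1.0]]
ft_force: [-0.8, 0.4, 0.0]
grip_width: 0.058
```

Run:
```python
from h import *
T=env.get_image("top");S=env.get_image("side")
cv2.imwrite("pics/t12.png",T);cv2.imwrite("pics/s12.png",S)
o=np.zeros((600,800,3),np.uint8)
o[:360,:400]=cv2.resize(T[130:220,80:180],(400,360),interpolation=2)
o[:360,400:]=cv2.resize(S[250:340,200:300],(400,360),interpolation=2)
o[360:,:400]=cv2.resize(S[110:200,225:375],(400,240),interpolation=2)
o[360:,400:]=cv2.resize(T[100:310,150:500],(400,240),interpolation=2)
cv2.imwrite("pics/c12.png",o)
print(env.observe()['position'])
```

```text
[ 0.4258861  -0.0337345   0.21473206]
```

View pics/c12.png

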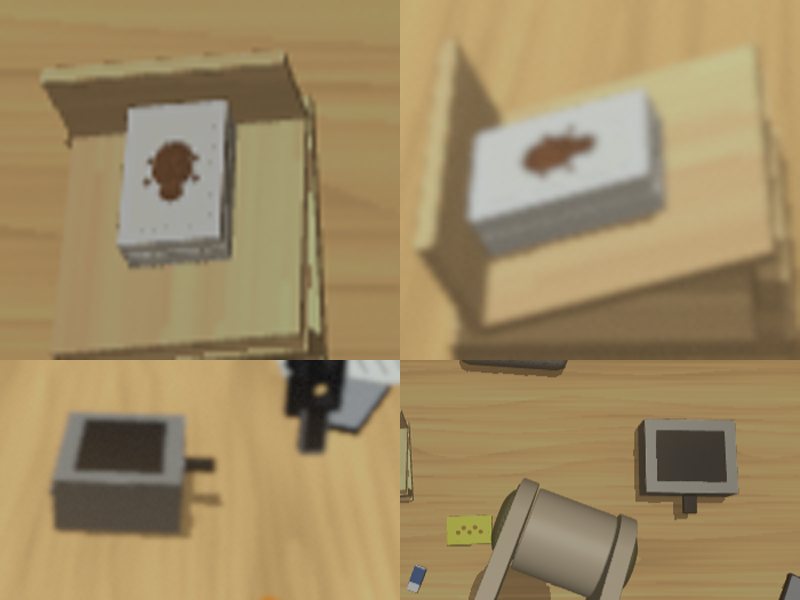

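The pile is neat against the backstop and the case is shut. I'll check the numbers for centring and lid angle.

Run:
```python
from h import *
t=lambda X,Y:((X+.5)/4-.5+80,(Y+.5)/4-.5+130)
s=lambda X,Y:((X-400+.5)/4-.5+200,(Y+.5)/4-.5+250)
a=np.deg2rad(5.45);c,n=np.cos(.35),np.sin(.35)
R=np.c_[[c*np.cos(a),c*np.sin(a),-n],[-np.sin(a),np.cos(a),0],[n*np.cos(a),n*np.sin(a),c]]
for p,q in(((129,107),(470,220)),((226,101),(477,131)),((119,245),(656,185)),((218,241),(643,95))):
    P,e=tri(t(*p),s(*q));print(np.round(R.T@(P*1000-[633.5,276,24]),1),round(e*1000,1))
T=cv2.imread("pics/t12.png");S=cv2.imread("pics/s12.png")
# lid dark panel corners in both views, triangulated
def corners(im,roi):
    cs=blobs(im,(0,0,0),(179,255,75),roi,150);return cv2.boxPoints(cv2.minAreaRect(cs[0])),cv2.contourArea(cs[0])
A,_=corners(T,(375,155,440,205));print(A.round(0).tolist())
B,_=corners(S,(250,125,290,152));print(B.round(0).tolist())
s3=lambda X,Y:((X+.5)/2.667-.5+225,(Y-360+.5)/2.667-.5+110)
t3=lambda X,Y:((X-400+.5)*.875-.5+150,(Y-360+.5)*.875-.5+100)
for nm,p,q in(("b+y",(656,430),(76,468)),("b-y",(724,430),(88,421)),("f-y",(727,481),(165,421)),("f+y",(657,483),(163,471))):
    P,e=tri(t3(*p),s3(*q));print(nm,np.round(P*1000,1),round(e*1000,1))
```

```text
[ 0.1 23.1 22.6] 0.4
[ -1.5 -26.2  24.2] 2.4
[-79.   25.   16.5] 3.8
[-79.1 -24.1  19. ] 3.7
[[375.0, 162.0], [435.0, 162.0], [435.0, 204.0], [375.0, 204.0]]
[[254.0, 150.0], [255.0, 132.0], [286.0, 133.0], [285.0, 151.0]]
b+y [ 626.2 -227.3   61.2] 0.0
b-y [ 625.9 -348.5   56.2] 3.4
f-y [ 538.4 -347.7   57.9] 2.9
f+y [ 535.9 -225.6   60.7] 5.7
```

Pile: lower end at x ≈ 0, mid-width within about 1 mm, flat. Lid: level front to back (shut). I'll hand in.

```bash
python3 -c "
from rig import env
print(env.close_job())"
```

```text
the job is handed in; nothing more can be done
None
```

The microscope kit is put away and the job is handed in at about 39 s; no verdict came back.

- **Case:** I swung the lid up past upright by its tab and it stayed open by itself. Both eyepieces stand upright, one in each compartment. I then lowered the lid until the tab pushed back with about 28 N.
- **Plaques:** Only two were there, seeds and beetle. The seed plaque had been knocked aside during the run, so I measured it again before picking it up. They are stacked flat on the rack, seeds below and beetle on top, each pushed against the backstop. I left the eraser, the pencil case and the yellow and orange look-alikes alone.

**Last checks:**
- The pile is within about 1 mm of mid-width, with its lower end within about 1.5 mm of the backstop.
- The lid reads level front to back, at about 59 mm high.
- Before the lid closed, the second view showed both eyepieces standing. I measured only one of them, within about 2 mm of its compartment centre.
- The corners at the pile's upper end disagreed between the two views by nearly 4 mm, and one lid corner by nearly 6 mm. The pile's upper end also read 5 to 7 mm low. I put this down to blurry pixels, because the arm felt the expected height when the beetle plaque touched down on the seeds.

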